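Show the grinder's upper burr to the webcam

ROBOT

A 6-joint arm with a two-finger parallel gripper is mounted at the origin on a cart in front of the work surface, level with it; the furniture and walls round the work are solid. World frame = base frame: x ahead of the robot, y to its left, z up, the work surface at z = 0. Lengths are in m, angles in rad, forces in N, time in s.
With the tool pointing down it reaches from about 0.225 to 0.875 m from the base axis. Payload 3.4 kg.
Tool frame: the origin (TCP) lies at the very end of the fingers, on their centre line; the grasp point (between the pads) lies behind it (manip.grasp_offset is the z of the grasp point in the tool frame, in m); z points along the fingers, y is the line along which they close (so a half turn about z gives the same grasp; the last joint's range is limited). The gripper opens to 85 mm and grips with 20 to 120 N. Pads are 22 mm wide; open, the fingers measure 114 mm over their backs; the gripper's body (76 mm by 85 mm) begins 54 mm behind the grasp point. The pads swing forward as they close: fully open they stand 13 mm farther back than shut.
Start: joints at [1.173, 0.276, 1.505, -0, 1.361, -0.121], TCP at [0.157, 0.553, 0.231] pointing down, gripper open.
Joint ranges: [-2.89, 2.89], [-0.75, 2.08], [0.22, 2.7], [-1.18, 4.32], [0.11, 2.71], [-2.7, 2.7]. Speed limits (rad/s): [2.57, 2.57, 3.14, 3.14, 3.14, 3.14].

INTERFACE

Orientations are given as a unit quaternion [w, x, y, z].
In Python, from rig import manip gives the robot as it stands.
- The arm moves only by the shell command python3 -m pendant 'ROWS' [FORCE]. ROWS is JSON, a list of rows, each an object of numbers: "dx", "dy", "dz": the shift along the tool's x, y, z in m; "rx", "ry", "rz": the turn, a rotation vector about the tool's x, y, z in degrees; "hand": the finger opening in m, from 0 to 0.0854. In form: [{"dx": .., "dy": .., "dz": .., "rx": .., "ry": .., "rz": .., "hand": ..}, ...]. A call has 1 to 12 rows; each row shifts and turns the commanded pose from where the row before left it, along the tool's axes as they then stand; what a row does not reach is not made up. A row lasts 1/12 s, in which the tool goes at most 41.7 mm and 7.16 degrees, less where a joint would pass 70% of its speed; a pose out of reach is approached as far as the arm can. A call is refused whole if a number of a shift passes 0.0417 or a number of a turn 7.16, either way. A call with a gripper value outside its range is refused whole. The fingers move at their own pace and stop on an object; FORCE is the grip in N (left out, the last holds). Time passes only in rows, so rows that do not move let the fingers close. It gives the time, the measured TCP pose, the force, the opening and the grip force at its end, in the units of the state.
- manip.get_state(): the state, without advancing time (a new reading comes with each control period).
- manip.get_image(name): name is "side" or "top" or "wrist"; returns a dict with "frame" (384x512x3 uint8, red, green, blue), "fx", "fy", "cx", "cy" (pixels), "position" and "attitude" of the camera in the world; the wrist camera has in their place "mount" (4x4, takes a point from camera to tool coordinates, whose origin is the TCP and whose axes are the flange's). Camera axes: x right, y up, looking along -z (the intrinsics and any distortion apply to the point x, -y, -z); pixel columns grow to the right and rows downward; lengths in m; the calibration is good to about 2 mm. A picture is of the moment at which its call begins: read the wrist's pose just before it. There is no depth.
- manip.sign_off(): hands the job in; it is judged then, once.
The state is a dict: "clock": time; "qpos": joint angles; "qd": joint speeds; "effort": joint torques, N m; "position": TCP position; "ee_rot": TCP orientation; "contact_force": force on the tool from outside, world axes, zero at the start; "moment": the same for the moment, N m; "width": finger opening in m; "gripper_force": force on a finger pad.
Only numpy, scipy, OpenCV 4.12 (cv2) and the standard library are available. Lean on these libraries where they do the work, as an engineer would, in place of code of your own. Each camera call takes 0.05 s, during which the arm holds its last target. There are 200 camera calls.

TASK

The coffee grinder's upper burr is to be checked for wear by a colleague watching over the small webcam. Turn the grinder's locking ring counter-clockwise until it clicks over into its released position, lift the burr straight out by its finger tab, and hold it in the air in front of the webcam with its toothed underside centred on the lens, square to the line of sight and 100 mm from the lens rim. Finish while still holding it there, still, with nothing but your fingers touching it; do not tilt or push the webcam, and leave the hopper, plate, brush, mug, jars and tin where they are.

Things in the scene. Friction and masses are not known exactly. Their poses are not given: they have to be found in the camera images.
- grinder: coffee grinder, hopper off, fixed on the worktop: steel housing on a black plinth, 166 x 126 mm, 125 mm high (x -91 to +75, y +-63 mm in its frame). On its flat black deck a round collar (radius 29 mm, 25 mm high, 40 mm radius at its foot) carries the locking ring. Origin on the worktop under the ring's axis; z up, -x the front with drawer and button
- lock_ring (a joint): black fluted locking ring, 64 mm diameter, 16 mm high, its top 166 mm above the worktop; turns about the vertical. 0 = locked, 1.2 rad (stop) = released; grows counter-clockwise seen from above. A spring detent resists (up to 0.25 N m) until 0.6 rad, then snaps it on to 1.2. Grip it across its diameter from above, the burr's tab standing between the fingers
- ring_top (a point): centre of the top plane of the locking ring, 166 mm above the worktop, on the ring's axis (fixed to the ring, turns with it). A white nib on the ring's top points to one of two white ticks on the deck: at the first when locked, at the second, 1.2 rad counter-clockwise, when released
- burr: upper burr, 70 to 130 g, loose: steel ring 36 mm wide, 18 mm high, toothed below; above it a grey flange with two lugs (47 mm across, along y) and a finger tab. The lugs sit 6 mm deep in slots of the collar: it cannot turn and comes straight up only, once the ring is released; 45 mm up clears the ring. Origin: centre of the toothed underside, 125 mm above the worktop when seated; z up to the tab
- tab (a point): point on the burr's axis in its grey upright finger tab, 56 mm above the toothed underside; axes as the burr's. The tab is 9 mm thick (along x), 30 mm wide (along y), its top 68 mm above the underside and 27 mm above the ring's top: pinch it across its thickness, fingertips just above the ring
- webcam: webcam fixed on the worktop: round black foot of 90 mm diameter, thin steel post, and a fork with its hinge axis (along y) 85 mm above the worktop; 74 mm wide, about 115 mm high. Origin under the foot; the head tilts back towards its -x side
- webcam_head (a joint): tilt of the webcam's head: angle between the line of sight and straight up, 0 = looking straight up, growing towards the webcam's own -x side; stays where it is by friction (0.15 N m)
- lens (a point): centre of the lens rim at the front of the steel barrel (46 mm diameter), 30 mm along the line of sight from the tilt hinge; its z axis is the line of sight, outwards; y along the tilt hinge
- hopper: clear plastic bean hopper with black rims, a funnel standing upside down, 128 mm diameter, 100 mm high, bystander; origin under its centre
- plate: white plate, 200 mm diameter, 20 mm high, bystander; origin under its centre
- brush: cleaning brush, 150 mm long, lying flat along its x, bystander; origin under its middle
- mug: white mug, 76 mm diameter, 88 mm high, handle at its +y, bystander; origin under its centre
- coffee_jar: glass jar with a yellow lid and dark filling, 86 mm diameter, 160 mm high, bystander; origin under its centre
- small_jar: small glass jar with a white lid, 62 mm diameter, 103 mm high, bystander; origin under its centre
- spice: spice jar with a gold cap, 42 mm diameter, 96 mm high, bystander; origin under its centre
- tin: food tin, 58 mm diameter, 72 mm high, bystander; origin under its centre
There are look-alikes about, which are no part of the job. What is shaped like the webcam but red is not meant.

How it is judged:
On the way, in this order (a step that is already met when the one before it is completed fails the run):
1. the locking ring has clicked over into its released position, with the burr still seated in the grinder (value of joint lock_ring above 1 rad and z of burr in the frame of grinder below 0.135 m), for 0.1 s.
2. the burr is lifted clear of the ring (z of burr in the frame of grinder above 0.168 m and contact force between the fingers and burr above 1 N), for 0.1 s.
At the end, for the whole second after the job is handed in: The ring is released (past 1.0 rad), and the fingers hold the burr still in the air, touching neither grinder nor webcam, its toothed underside towards the lens: centre within 15 mm of the line of sight each way, 85 to 115 mm from the lens rim, axis within 0.2 rad of the line of sight (value of joint lock_ring above 1 rad and x of burr in the frame of lens between -0.015 and 0.015 m and y of burr in the frame of lens between -0.015 and 0.015 m and z of burr in the frame of lens between 0.085 and 0.115 m and angle between the z axis of burr and the z axis of lens, either way round below 0.2 rad and z of tab in the frame of lens above 0.125 m and height (world z) of burr above 0.15 m and contact force between the fingers and burr above 1 N and contact force between burr and grinder below 0.1 N and contact force between burr and webcam below 0.1 N and linear speed of burr below 0.02 m/s and angular speed of burr below 0.2 rad/s); the arm keeps its last pose, push and grip.
It fails at once if the webcam was pushed out of its aim (distance of lens from where it was at the start of the episode above 0.006 m).
It fails at once if a bystander was shoved or knocked over (distance of any of hopper, plate, brush, mug, coffee_jar, small_jar, spice, tin from where it was at the start of the episode above 0.02 m).
It also fails if it takes over 45 s, if anything falls off the work surface, if the arm or the gripper's body presses on something with over 40 N, if the wrist force passes 120 N, or if a joint passes its speed limit or range.

## Working session

There is one attempt and no reset: what is moved stays moved. The work goes in short steps, Python scripts to look and compute and a shell command to move; the robot and the scene stay as the last step left them, time stands still between calls to the robot, and variables do not carry over. Pictures are saved under pics/ and viewed, at most 10 in all, crops included, and the job is handed in when it is done.

```bash
mkdir -p pics; ls; python3 - <<'E'
from rig import manip
import cv2,numpy as np
print(manip.get_state(), manip.grasp_offset)
for n in ("top","side"):
    d=manip.get_image(n); cv2.imwrite(f"pics/{n}0.png",cv2.resize(d["frame"][:,:,::-1],(800,600),interpolation=cv2.INTER_CUBIC))
    print({k:v for k,v in d.items() if k!="frame"})
d=manip.get_image("wrist");print({k:v for k,v in d.items() if k!="frame"})
E
```

```text
pics
{'clock': 0.0, 'qpos': array([ 1.17298040e+00,  2.76590604e-01,  1.50612803e+00,  8.99040875e-06,
        1.36073267e+00, -1.21008655e-01]), 'qd': array([ 8.68815835e-04, -1.90648279e-04,  1.17893878e-05, -1.52988087e-03,
       -8.16312897e-04,  3.62159424e-04]), 'effort': array([ 7.07000381e-04, -4.16780698e+01, -2.45806664e+01,  9.76128763e-05,
        1.09480342e-02,  3.58901116e-05]), 'position': array([0.15693629, 0.55260984, 0.23044427]), 'ee_rot': array([-2.42631650e-04,  1.37963066e-01,  9.90436938e-01, -8.97101895e-04]), 'contact_force': array([ 0.02394499, -0.0789751 ,  0.21885454]), 'moment': array([ 0.03115705,  0.04562638, -0.00995168]), 'gripper_force': 0.0, 'width': 0.08555471514552938} -0.0187
{'fx': 384.27197532632454, 'fy': 384.27197532632454, 'cx': 252.1153775445527, 'cy': 194.1579837242906, 'position': array([0.32833952, 0.11750384, 1.51673839]), 'attitude': array([ 0.70794602,  0.04917919, -0.0505088 , -0.70273943])}
{'fx': 377.53726463306094, 'fy': 377.53726463306094, 'cx': 255.49744539623606, 'cy': 193.5172607250235, 'position': array([-0.16705645, -0.25157272,  1.3613206 ]), 'attitude': array([ 0.82674467,  0.23227636, -0.14717917, -0.49079449])}
{'fx': 297.1004860421525, 'fy': 297.1004860421525, 'cx': 251.14111543154976, 'cy': 193.0674311454286, 'mount': array([[-5.77339335e-04,  9.53856745e-01,  3.00261514e-01,
         7.76105358e-02],
       [ 9.99999733e-01,  4.16197418e-04,  6.00631308e-04,
         1.14559254e-03],
       [ 4.47948157e-04,  3.00261781e-01, -9.53856730e-01,
        -1.42561979e-01],
       [ 0.00000000e+00,  0.00000000e+00,  0.00000000e+00,
         1.00000000e+00]])}
```

View pics/top0.png

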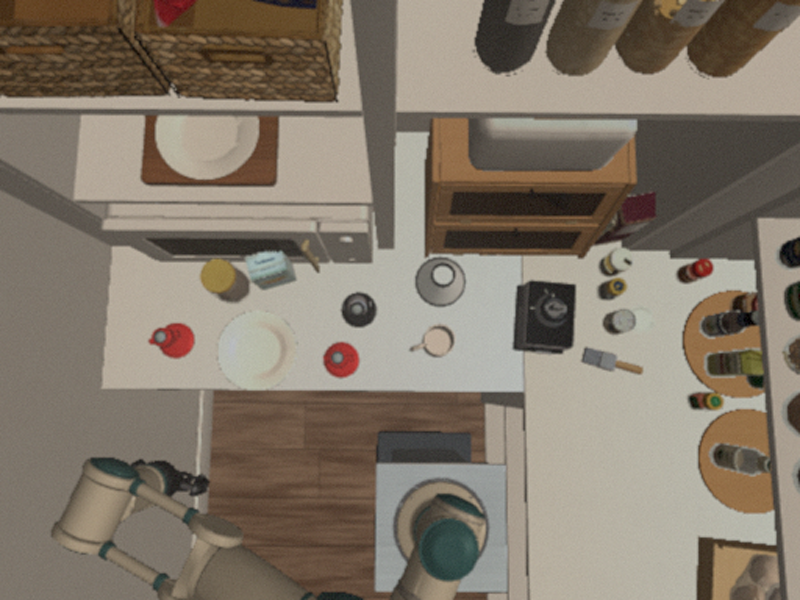

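View pics/side0.png

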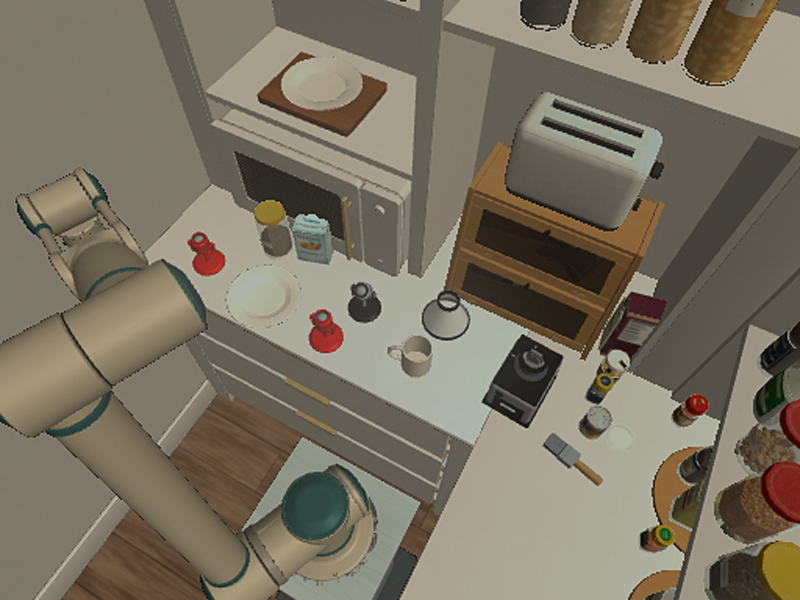

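The top view shows the grinder at about (546,316) with its ring at (553,308), and the black webcam at (359,309). The red look-alikes are at (341,360) and (175,340). The side view shows the same, with the webcam at (364,300) and the grinder ring at (535,357).

```bash
cat > h.py <<'E'
from rig import manip
import cv2,numpy as np
from scipy.spatial.transform import Rotation as R
def q(w): return R.from_quat(np.r_[w[1:],w[0]])
def cam(n):
    s=manip.get_state(); d=manip.get_image(n)
    if n=="wrist":
        T=np.eye(4);T[:3,:3]=q(s["ee_rot"]).as_matrix();T[:3,3]=s["position"];M=T@d["mount"]
        C,A=M[:3,3],M[:3,:3]
    else: C,A=d["position"],q(d["attitude"]).as_matrix()
    return dict(f=d["frame"],K=(d["fx"],d["fy"],d["cx"],d["cy"]),C=C,A=A)
def ray(c,u,v):
    fx,fy,cx,cy=c["K"]; r=c["A"]@np.array([(u-cx)/fx,-(v-cy)/fy,-1]); return r/np.linalg.norm(r)
def at_z(c,u,v,z):
    r=ray(c,u,v); return c["C"]+r*(z-c["C"][2])/r[2]
def proj(c,P):
    p=c["A"].T@(np.asarray(P)-c["C"]); fx,fy,cx,cy=c["K"]; return np.array([cx+fx*p[0]/-p[2],cy-fy*p[1]/-p[2]])
def tri(cs,uvs):
    M=np.zeros((3,3));b=np.zeros(3)
    for c,(u,v) in zip(cs,uvs):
        r=ray(c,u,v);P=np.eye(3)-np.outer(r,r);M+=P;b+=P@c["C"]
    return np.linalg.solve(M,b)
def save(c,name,box=None,s=1.5625):
    f=c["f"] if box is None else c["f"][box[1]:box[3],box[0]:box[2]]
    cv2.imwrite(f"pics/{name}.png",cv2.resize(f[:,:,::-1],None,fx=s,fy=s,interpolation=cv2.INTER_CUBIC))
E
python3 - <<'E'
from h import *
t=cam("top");s=cam("side");k=.64
print("ring",at_z(t,553*k,308*k,.166),tri([t,s],[(553*k,308*k),(535*k,357*k)]))
print("webcam",at_z(t,359*k,309*k,.085),tri([t,s],[(359*k,305*k),(362*k,293*k)]))
for n,u,v,z in [("microfront",330,262,.1),("counterfront",400,388,0),("hopper",440,283,.05),("mug",438,340,.088),("plate",257,349,.01),("red",341,360,.1),("spice",612,287,.096),("smalljar",618,262,.1),("tin",620,320,.07),("cabinet L",425,250,.1),("divider",385,245,.2)]: print(n,at_z(t,u*k,v*k,z).round(3))
E
```

```text
ring [ 0.51232001 -0.24569202  0.166     ] [ 0.51458962 -0.2494576   0.16572   ]
webcam [0.51740862 0.1994465  0.085     ] [0.52472876 0.20337702 0.08232059]
microfront [0.629 0.27  0.1  ]
counterfront [0.33  0.099 0.   ]
hopper [0.589 0.002 0.05 ]
mug [0.444 0.01  0.088]
plate [0.424 0.458 0.01 ]
red [0.394 0.239 0.1  ]
spice [ 0.574 -0.408  0.096]
smalljar [ 0.634 -0.423  0.1  ]
tin [ 0.497 -0.433  0.07 ]
cabinet L [0.66  0.041 0.1  ]
divider [0.648 0.137 0.2  ]
```

```bash
python3 - <<'E'
from h import *
t=cam("top");s=cam("side")
a=cv2.resize(t["f"][165:235,195:385],None,fx=4.2,fy=4.2,interpolation=cv2.INTER_CUBIC)
b=cv2.resize(s["f"][165:235,195:385],None,fx=4.2,fy=4.2,interpolation=cv2.INTER_CUBIC)
cv2.imwrite("pics/ts.png",np.vstack([a,b])[:,:,::-1])
E
```

```text
(no output)
```

View pics/ts.png

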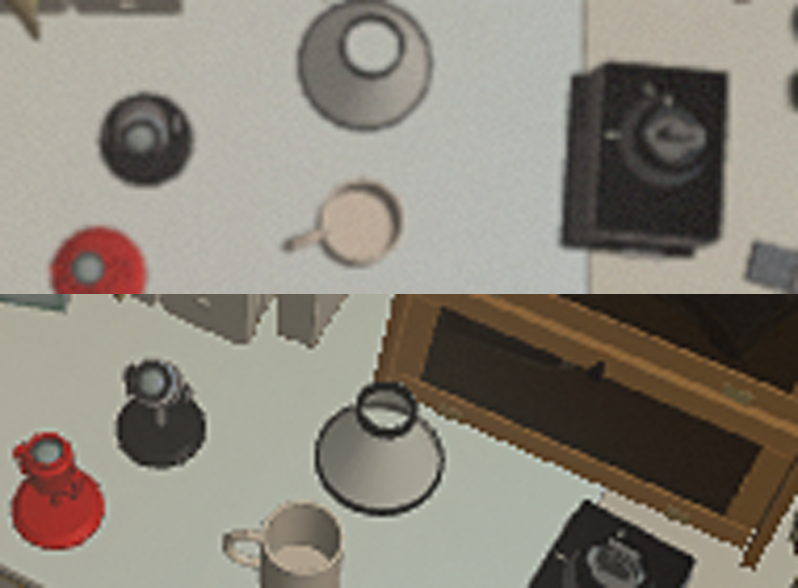

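The enlarged crops show the webcam's lens at (142,137) in the top view, almost over its foot at (146,140). In the side view the lens is at (152,381). The grinder's ring, white nib and ticks are around (650–680,110–140). Next I'll move the wrist camera over the webcam.

```bash
python3 -m pendant '[{"dx":-0.035,"dy":-0.0206,"dz":-0.004,"hand":0.085},{"dx":-0.035,"dy":-0.0206,"dz":-0.004},{"dx":-0.035,"dy":-0.0206,"dz":-0.004},{"dx":-0.035,"dy":-0.0206,"dz":-0.004},{"dx":-0.035,"dy":-0.0206,"dz":-0.004},{"dx":-0.035,"dy":-0.0206,"dz":-0.004},{"dx":-0.035,"dy":-0.0206,"dz":-0.004},{"dx":-0.035,"dy":-0.0206,"dz":-0.004},{"dx":-0.035,"dy":-0.0206,"dz":-0.004},{"dx":-0.035,"dy":-0.0206,"dz":-0.004},{"dx":-0.035,"dy":-0.0206,"dz":-0.004},{"dx":-0.035,"dy":-0.0206,"dz":-0.004}]' && python3 -m pendant '[{},{}]' | head -c 300; python3 - <<'E'
from h import *
import pickle
c=cam("wrist");pickle.dump(c,open("w1.pkl","wb"));save(c,"w1")
print(manip.get_state()["position"],manip.get_state()["ee_rot"])
E
```

```text
[0.15715348 0.55309627 0.23120788] [-2.12055301e-05  1.37970365e-01  9.90436355e-01 -6.27939053e-05]invalid input
```

View pics/w1.png

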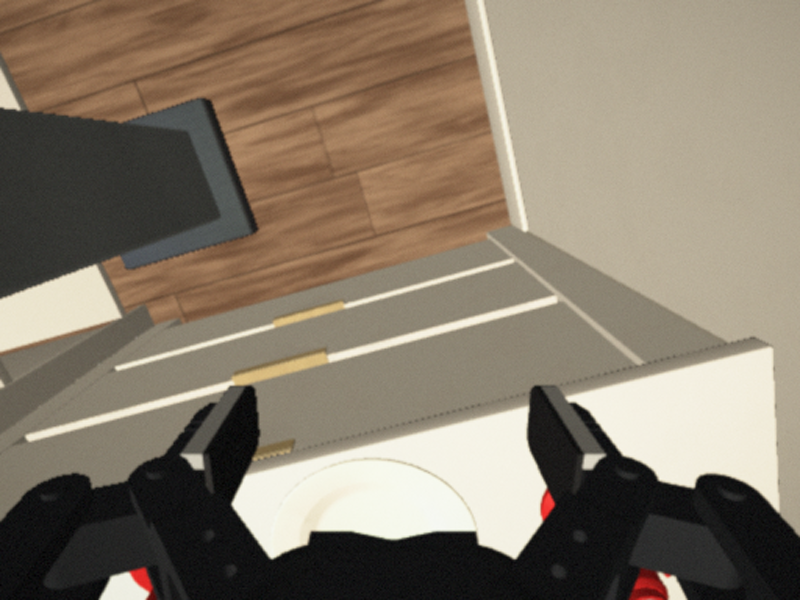

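The move was refused, so this picture was taken from the start pose: floor, drawers and plate edge, with the fingers below row 390. I'll retry with every field filled in.

```bash
python3 -m pendant '[{"dx":-0.035,"dy":-0.0206,"dz":-0.004,"rx":0,"ry":0,"rz":0,"hand":0.085},{"dx":-0.035,"dy":-0.0206,"dz":-0.004,"rx":0,"ry":0,"rz":0,"hand":0.085}]'; python3 -m pendant '[{"dx":-0.035,"dy":-0.0206,"dz":-0.004,"hand":0.085}]';  python3 -m pendant '[{"dx":-0.035,"dy":-0.0206,"dz":-0.004}]'
```

```text
clock: 0.57
position: [0.2127, 0.4947, 0.2388]
ee_rot: [-0.0, 0.136, 0.991, -0.0]
contact_force: [1.4, -0.7, 0.3]
width: 0.0853
gripper_force: 0.0invalid input
invalid input
```

All keys are required. Continuing.

```bash
python3 -m pendant '[{"dx":-0.035,"dy":-0.0206,"dz":-0.004,"rx":0,"ry":0,"rz":0,"hand":0.085},{"dx":-0.035,"dy":-0.0206,"dz":-0.004,"rx":0,"ry":0,"rz":0,"hand":0.085},{"dx":-0.035,"dy":-0.0206,"dz":-0.004,"rx":0,"ry":0,"rz":0,"hand":0.085},{"dx":-0.035,"dy":-0.0206,"dz":-0.004,"rx":0,"ry":0,"rz":0,"hand":0.085},{"dx":-0.035,"dy":-0.0206,"dz":-0.004,"rx":0,"ry":0,"rz":0,"hand":0.085},{"dx":-0.035,"dy":-0.0206,"dz":-0.004,"rx":0,"ry":0,"rz":0,"hand":0.085},{"dx":-0.035,"dy":-0.0206,"dz":-0.004,"rx":0,"ry":0,"rz":0,"hand":0.085},{"dx":-0.035,"dy":-0.0206,"dz":-0.004,"rx":0,"ry":0,"rz":0,"hand":0.085},{"dx":-0.035,"dy":-0.0206,"dz":-0.004,"rx":0,"ry":0,"rz":0,"hand":0.085},{"dx":-0.035,"dy":-0.0206,"dz":-0.004,"rx":0,"ry":0,"rz":0,"hand":0.085},{"dx":0,"dy":0,"dz":0,"rx":0,"ry":0,"rz":0,"hand":0.085},{"dx":0,"dy":0,"dz":0,"rx":0,"ry":0,"rz":0,"hand":0.085}]';  python3 - <<'E'
from h import *
import pickle
c=cam("wrist");pickle.dump(c,open("w1.pkl","wb"));save(c,"w2")
print(proj(c,[.52,.2,.1]))
E
```

```text
clock: 1.57
position: [0.4951, 0.1989, 0.2792]
ee_rot: [-0.0, 0.14, 0.99, 0.0]
contact_force: [-0.3, 0.3, 0.3]
width: 0.0851
gripper_force: 0.0
[257.31930174 193.06690062]
```

View pics/w2.png

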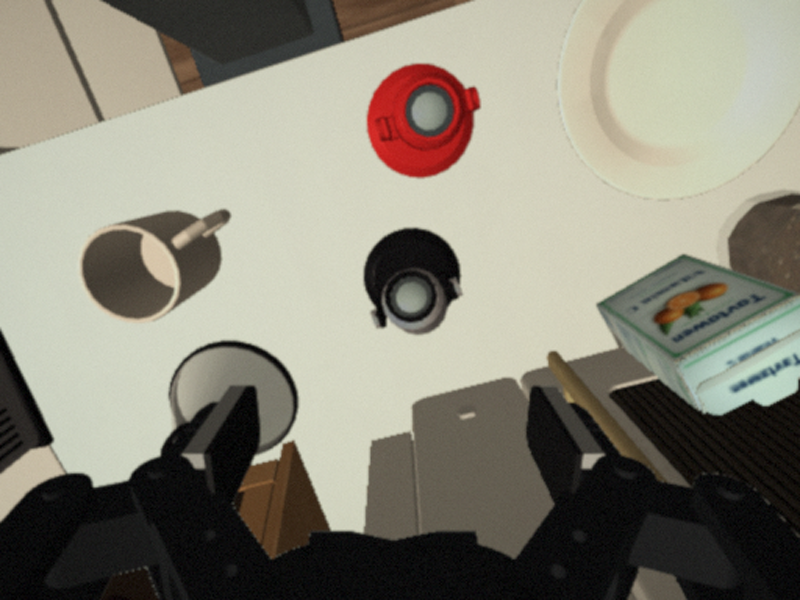

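The wrist view shows the black webcam with its lens rim centred at (411,295), foot at (412,275), and hinge ears at (378,319) and (456,288). I'll take a second viewpoint and compare zoomed crops.

```bash
python3 -m pendant '[{"dx":0,"dy":-0.04,"dz":0,"rx":0,"ry":0,"rz":0,"hand":0.085},{"dx":0,"dy":-0.04,"dz":0,"rx":0,"ry":0,"rz":0,"hand":0.085},{"dx":0,"dy":-0.04,"dz":0,"rx":0,"ry":0,"rz":0,"hand":0.085},{"dx":0,"dy":-0.04,"dz":0,"rx":0,"ry":0,"rz":0,"hand":0.085},{"dx":0,"dy":0,"dz":0,"rx":0,"ry":0,"rz":0,"hand":0.085},{"dx":0,"dy":0,"dz":0,"rx":0,"ry":0,"rz":0,"hand":0.085}]';  python3 - <<'E'
from h import *
import pickle
c=cam("wrist");pickle.dump(c,open("w2.pkl","wb"))
c1=pickle.load(open("w1.pkl","rb"))
p1=np.array([265,186]);p2=proj(c,[.52,.2,.09]).round().astype(int);print(p1,p2)
im=[cv2.resize(d["f"][p[1]-40:p[1]+40,p[0]-40:p[0]+40],None,fx=5,fy=5,interpolation=cv2.INTER_CUBIC) for d,p in((c1,p1),(c,p2))]
cv2.imwrite("pics/w12.png",np.hstack(im)[:,:,::-1])
E
```

```text
clock: 2.12
position: [0.4487, 0.0465, 0.2795]
ee_rot: [0.0, 0.139, 0.99, 0.0]
contact_force: [0.5, 0.3, -0.5]
width: 0.0847
gripper_force: 0.0
[265 186] [393 192]
```

View pics/w12.png

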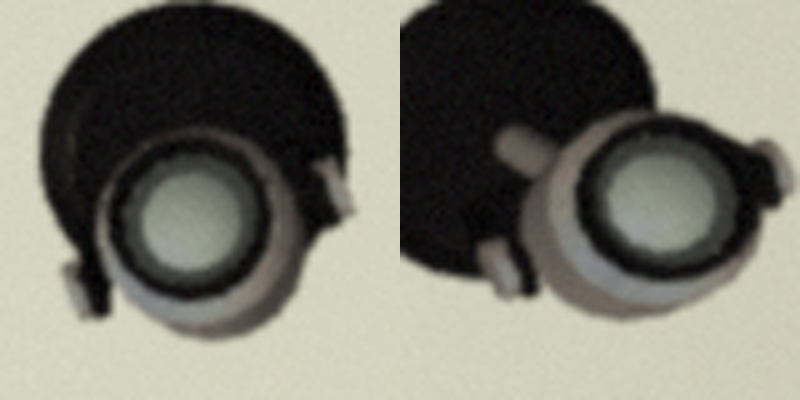

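In the crops the lens centres are at (190,219) and (661,195). The hinge knobs are at (83,290) and (337,187) on the left, and (503,268) and (775,172) on the right.

```bash
cat > wc.py <<'E'
from h import *
import pickle
c1=pickle.load(open("w1.pkl","rb"));c2=pickle.load(open("w2.pkl","rb"))
f=lambda p,x,y:(p[0]-40+x/5-.4,p[1]-40+y/5-.4)
P1=(265,186);P2=(393,192)
def T(a,b):
    uv=[f(P1,*a),f(P2,*b)];X=tri([c1,c2],uv);e=[np.round(proj(c,X)-u,1) for c,u in zip((c1,c2),uv)];return X,e
L,e=T((190,219),(261,195));A,ea=T((83,290),(103,268));B,eb=T((337,187),(375,172))
H=(A+B)/2
if __name__=="__main__":
    print("lens",L,e);print(A,ea,B,eb,np.linalg.norm(A-B));print("H",H,"L-H",L-H,np.linalg.norm(L-H))
    n=(L-H)/np.linalg.norm(L-H);y=(B-A)/np.linalg.norm(B-A);print("n",n,"y",y,n@y,"tilt",np.arccos(n[2]))
    print("foot v1",at_z(c1,*f(P1,193,155),.01))
E
python3 wc.py
```

```text
lens [0.51560384 0.20726789 0.10454998] [array([ 0. , -0.5]), array([-0. ,  0.4])]
[0.53180936 0.17685184 0.08514289] [array([ 0. , -0.1]), array([0. , 0.1])] [0.52376771 0.24123954 0.08754877] [array([-0. ,  0.5]), array([ 0. , -0.5])] 0.06493252544597866
H [0.52778853 0.20904569 0.08634583] L-H [-0.0121847  -0.0017778   0.01820416] 0.021977684830601654
n [-0.55441213 -0.08089119  0.82830176] y [-0.1238462   0.99160943  0.03705204] 0.0191396356409714 tilt 0.5947265124376298
foot v1 [0.52635838 0.20875428 0.01      ]
```

```bash
python3 - <<'E'
from wc import *
g=lambda p,u:((u[0]+.4-p[0]+40)*5,(u[1]+.4-p[1]+40)*5)
H=np.array([.527,.209,.086]);y=np.array([-.124,.992,0]);x=np.array([.992,.124,0]);z=np.array([0,0,1.])
print("seen v1 L97 T125 B~325 ; v2 L~548-400=148 T108 B~308 R~360; glass v1(190,219) v2(261,195)")
for t in (.45,.55,.65,.75):
  n=z*np.cos(t)-x*np.sin(t);x2=x*np.cos(t)+z*np.sin(t)
  for d in (.03,):
    o=[]
    for c,p in((c1,P1),(c2,P2)):
      q=np.array([g(p,proj(c,H+d*n+.023*(np.cos(a)*x2+np.sin(a)*y))) for a in np.linspace(0,6.28,90)])
      o+= [q.min(0).round(),q.max(0).round()]+[np.round(g(p,proj(c,H+.022*n)))]
    print(t,d,*o)
E
```

```text
seen v1 L97 T125 B~325 ; v2 L~548-400=148 T108 B~308 R~360; glass v1(190,219) v2(261,195)
0.45 0.03 [ 86. 117.] [296. 327.] [195. 226.] [168.  98.] [395. 308.] [267. 206.]
0.55 0.03 [ 82. 107.] [291. 313.] [191. 217.] [161.  88.] [390. 294.] [263. 197.]
0.65 0.03 [79. 98.] [285. 298.] [188. 208.] [153.  79.] [385. 279.] [258. 188.]
0.75 0.03 [76. 91.] [280. 283.] [185. 199.] [146.  72.] [379. 264.] [253. 180.]
```

```bash
python3 -m pendant '[{"dx":0.02,"dy":-0.033,"dz":-0.01,"rx":0,"ry":0,"rz":0,"hand":0.085},{"dx":0.02,"dy":-0.033,"dz":-0.01,"rx":0,"ry":0,"rz":0,"hand":0.085},{"dx":0,"dy":-0.04,"dz":-0.01,"rx":0,"ry":0,"rz":0,"hand":0.085},{"dx":0,"dy":-0.04,"dz":-0.01,"rx":0,"ry":0,"rz":0,"hand":0.085},{"dx":-0.02,"dy":-0.036,"dz":-0.01,"rx":0,"ry":0,"rz":0,"hand":0.085},{"dx":-0.02,"dy":-0.036,"dz":-0.01,"rx":0,"ry":0,"rz":0,"hand":0.085},{"dx":-0.025,"dy":-0.03,"dz":0,"rx":0,"ry":0,"rz":0,"hand":0.085},{"dx":-0.025,"dy":-0.03,"dz":0,"rx":0,"ry":0,"rz":0,"hand":0.085},{"dx":-0.025,"dy":-0.01,"dz":0,"rx":0,"ry":0,"rz":0,"hand":0.085},{"dx":0,"dy":0,"dz":0,"rx":0,"ry":0,"rz":0,"hand":0.085},{"dx":0,"dy":0,"dz":0,"rx":0,"ry":0,"rz":0,"hand":0.085}]';  python3 - <<'E'
from h import *
import pickle
c=cam("wrist");pickle.dump(c,open("w3.pkl","wb"))
print(proj(c,[.5146,-.2495,.166]),manip.get_state()["position"])
save(c,"g1")
E
```

```text
clock: 3.08
position: [0.4449, -0.2485, 0.3378]
ee_rot: [-0.001, 0.137, 0.991, 0.001]
contact_force: [-0.5, 0.5, 0.3]
width: 0.0847
gripper_force: 0.0
[265.55164387 231.36207689] [ 0.44398126 -0.24773787  0.33819467]
```

View pics/g1.png

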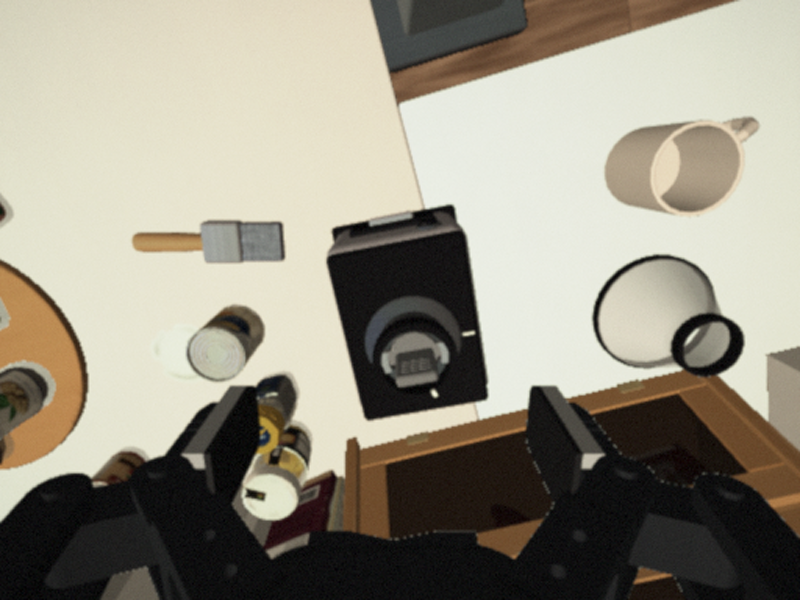

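The grinder deck's corners are at about (328,262), (463,232), (486,400) and (367,418), with the tab at (415,367). The ticks are at (469,333), released, and (434,393), locked. I'll fit numerically and check with an overlay.

```bash
python3 - <<'E'
from wc import *
c3=pickle.load(open("w3.pkl","rb"))
k=.64
for n,u,v in [("FL",328,262),("FR",463,232),("BR",486,400),("BL",367,418),("tickR",469,333),("tickL",434,393)]: print(n,at_z(c3,u*k,v*k,.125).round(4))
print("tab", at_z(c3,415*k,355*k,.193).round(4))
# dark blobs / glass ellipse fits
out=[]
for c,p in((c1,P1),(c2,P2)):
    x0,y0=p[0]-40,p[1]-40
    g=cv2.resize(cv2.cvtColor(c["f"],cv2.COLOR_RGB2GRAY)[y0:y0+80,x0:x0+80],None,fx=5,fy=5,interpolation=cv2.INTER_CUBIC)
    for th in (45,60,75,90):
        _,b=cv2.threshold(g,th,255,cv2.THRESH_BINARY_INV)
        cs,_=cv2.findContours(b,cv2.RETR_LIST,cv2.CHAIN_APPROX_NONE)
        for q in cs:
            if len(q)>150:
                e=cv2.fitEllipse(q); print(th,len(q),np.round(e[0]),np.round(e[1]),round(e[2]))
    print()
    out.append(cv2.cvtColor(cv2.resize(g,None,fx=.9,fy=.9),cv2.COLOR_GRAY2BGR))
x0,y0=225,190
out3=cv2.resize(c3["f"][y0:y0+80,x0:x0+80][:,:,::-1],None,fx=5,fy=5,interpolation=cv2.INTER_CUBIC)
cv2.imwrite("pics/g2.png",cv2.resize(out3,(560,560)))
E
```

```text
FL [ 0.4329 -0.296   0.125 ]
FR [ 0.4387 -0.1891  0.125 ]
BR [ 0.5849 -0.203   0.125 ]
BL [ 0.5739 -0.3065  0.125 ]
tickR [ 0.5208 -0.2032  0.125 ]
tickL [ 0.5662 -0.2444  0.125 ]
tab [ 0.4976 -0.2463  0.193 ]
45 378 [190. 219.] [125. 134.] 54
45 1421 [186. 151.] [275. 301.] 24
60 424 [189. 221.] [114. 121.] 66
60 1413 [188. 151.] [280. 306.] 20
75 301 [190. 222.] [103. 106.] 56
75 1362 [191. 154.] [289. 314.] 10
90 284 [190. 223.] [ 99. 101.] 63
90 1329 [192. 155.] [295. 319.] 6

45 394 [266. 200.] [123. 143.] 117
45 520 [272. 197.] [157. 195.] 85
45 1051 [104. 122.] [241. 300.] 27
60 367 [262. 202.] [110. 123.] 104
60 1568 [155. 150.] [270. 400.] 111
75 310 [261. 203.] [102. 115.] 105
75 1453 [153. 148.] [271. 407.] 109
90 298 [260. 204.] [ 97. 110.] 106
90 1456 [154. 147.] [273. 411.] 107
```

View pics/g2.png

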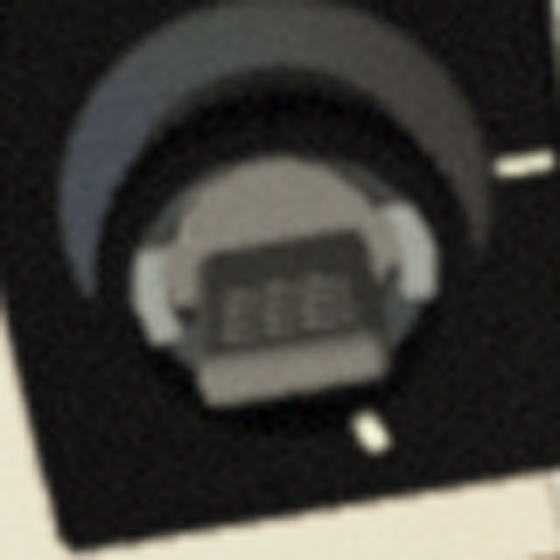

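The crop shows the lugs at (153,298) and (415,250), and the tab's top face centred at (297,372). The nib is at (370,432), and the ring's inner opening runs from x=133 to 441 with its near edge at y=155. The released tick is at (525,163).

```bash
python3 - <<'E'
from wc import *
c3=pickle.load(open("w3.pkl","rb"))
w=lambda x,y,z:at_z(c3,225+x/7-.4,190+y/7-.4,z)
print("tabtop",w(296,371,.193));a=w(200,384,.193);b=w(385,356,.193);print("tab width dir",b-a,np.linalg.norm(b-a),np.degrees(np.arctan2((b-a)[1],(b-a)[0])))
A,B=w(153,298,.152),w(415,250,.152);print("lugs",(A+B)/2,np.linalg.norm(A-B),np.degrees(np.arctan2((B-A)[1],(B-A)[0])))
print("inner",w(133,275,.166),w(441,255,.166),w(270,155,.166));print("nib",w(370,432,.166),w(370,432,.125),"tick",w(525,163,.125))
print("foot L/R/top",w(57,210,.125),w(493,210,.125),w(265,0,.125))
c=np.array([.511,-.247,0])
uv=c3
L,e=T((190,222),(261,203));print("lens",L,e,(L-np.array([.527,.209,.0855])))
for n in(("top"),("side")):
    q=cam(n); print(n,"ring",proj(q,[.512,-.247,.166])/.64, "lens",proj(q,L)/.64)
E
```

```text
tabtop [ 0.51531325 -0.24955053  0.193     ]
tab width dir [0.00312762 0.02841663 0.        ] 0.028588232152540232 83.71914465588074
lugs [ 0.51755075 -0.25015177  0.152     ] 0.04581739823620985 85.5145167899451
inner [ 0.50470062 -0.27304358  0.166     ] [ 0.51503184 -0.22339256  0.166     ] [ 0.49044672 -0.24584831  0.166     ]
nib [ 0.54330721 -0.24259251  0.166     ] [ 0.56581738 -0.24466428  0.125     ] tick [ 0.52027363 -0.20385201  0.125     ]
foot L/R/top [ 0.5058448 -0.2889216  0.125    ] [ 0.5277118  -0.21161096  0.125     ] [ 0.47727246 -0.24151916  0.125     ]
lens [0.51671939 0.20693951 0.10494983] [array([-0. ,  0.1]), array([ 0. , -0.1])] [-0.01028061 -0.00206049  0.01944983]
top ring [553.57992911 308.14395126] lens [355.37193264 308.15977779]
side ring [531.75468581 357.68613968] lens [360.63583769 289.6730304 ]
```

Ring axis is about (0.5155, -0.2495). The grinder's x axis is at about -5°, and the nib-to-released-tick angle is 70°, which matches the 1.2 rad given. The webcam hinge is at about (0.527, 0.209, 0.0855) with tilt about 0.5. Next I turn the tool so its y lies at -5°.

```bash
cat > d.py <<'E'
from h import *
import sys
# usage: d.py x y z yawdeg(of tool y) [tilt axis n...]
a=list(map(float,sys.argv[1:]))
s=manip.get_state();Rm=q(s["ee_rot"])
if len(a)>4: z=-np.array(a[4:7])
else: z=np.array([0,0,-1.])
z/=np.linalg.norm(z)
y=np.array([np.cos(np.radians(a[3])),np.sin(np.radians(a[3])),0]);y-=z*(y@z);y/=np.linalg.norm(y)
T=R.from_matrix(np.c_[np.cross(y,z),y,z])
print("shift",Rm.inv().apply(np.array(a[:3])-s["position"]).round(4),"turn deg",np.degrees((Rm.inv()*T).as_rotvec()).round(2),"q",s["qpos"].round(2),"t",round(s["clock"],2),"pos",s["position"].round(4))
E
python3 -m pendant '[{"dx":0,"dy":0,"dz":0,"rx":0,"ry":0,"rz":7.1,"hand":0.085},{"dx":0,"dy":0,"dz":0,"rx":0,"ry":0,"rz":7.1,"hand":0.085},{"dx":0,"dy":0,"dz":0,"rx":0,"ry":0,"rz":7.1,"hand":0.085},{"dx":0,"dy":0,"dz":0,"rx":0,"ry":0,"rz":7.1,"hand":0.085},{"dx":0,"dy":0,"dz":0,"rx":0,"ry":0,"rz":7.1,"hand":0.085},{"dx":0,"dy":0,"dz":0,"rx":0,"ry":0,"rz":7.1,"hand":0.085},{"dx":0,"dy":0,"dz":0,"rx":0,"ry":0,"rz":7.1,"hand":0.085},{"dx":0,"dy":0,"dz":0,"rx":0,"ry":0,"rz":7.1,"hand":0.085},{"dx":0,"dy":0,"dz":0,"rx":0,"ry":0,"rz":7.1,"hand":0.085},{"dx":0,"dy":0,"dz":0,"rx":0,"ry":0,"rz":7.1,"hand":0.085},{"dx":0,"dy":0,"dz":0,"rx":0,"ry":0,"rz":7.1,"hand":0.085},{"dx":0,"dy":0,"dz":0,"rx":0,"ry":0,"rz":0,"hand":0.085}]' | head -1; python3 d.py .5155 -.2495 .142 -5
```

```text
clock: 4.23
shift [0.0034 0.0727 0.1977] turn deg [0.05 0.01 1.03] q [-0.65  0.13  1.43  0.    1.58 -0.58] t 4.23 pos [ 0.4426 -0.2479  0.3396]
```

```bash
python3 -m pendant '[{"dx":0.0017,"dy":0.0364,"dz":0.01,"rx":0,"ry":0,"rz":1.0,"hand":0.085},{"dx":0.0017,"dy":0.0364,"dz":0.01,"rx":0,"ry":0,"rz":0,"hand":0.085},{"dx":0,"dy":0,"dz":0.035,"rx":0,"ry":0,"rz":0,"hand":0.085},{"dx":0,"dy":0,"dz":0.035,"rx":0,"ry":0,"rz":0,"hand":0.085},{"dx":0,"dy":0,"dz":0.03,"rx":0,"ry":0,"rz":0,"hand":0.085},{"dx":0,"dy":0,"dz":0,"rx":0,"ry":0,"rz":0,"hand":0.085},{"dx":0,"dy":0,"dz":0,"rx":0,"ry":0,"rz":0,"hand":0.085}]' | head -4; python3 d.py .5155 -.2495 .142 -5
```

```text
clock: 4.82
position: [0.515, -0.2505, 0.2183]
ee_rot: [-0.002, 0.736, 0.677, -0.0]
contact_force: [0.2, -0.0, 1.3]
shift [0.0009 0.0006 0.0763] turn deg [-0.16 -0.1   0.21] q [-0.57  0.28  1.53  0.    1.33 -0.49] t 4.82 pos [ 0.515  -0.2505  0.2183]
```

```bash
python3 -m pendant '[{"dx":0.0009,"dy":0.0006,"dz":0.02,"rx":0,"ry":0,"rz":0,"hand":0.085},{"dx":0,"dy":0,"dz":0.02,"rx":0,"ry":0,"rz":0,"hand":0.085},{"dx":0,"dy":0,"dz":0.018,"rx":0,"ry":0,"rz":0,"hand":0.085},{"dx":0,"dy":0,"dz":0.01,"rx":0,"ry":0,"rz":0,"hand":0.085},{"dx":0,"dy":0,"dz":0.008,"rx":0,"ry":0,"rz":0,"hand":0.085},{"dx":0,"dy":0,"dz":0,"rx":0,"ry":0,"rz":0,"hand":0.085}]'; python3 -m pendant '[{"dx":0,"dy":0,"dz":0,"rx":0,"ry":0,"rz":0,"hand":0.05},{"dx":0,"dy":0,"dz":0,"rx":0,"ry":0,"rz":0,"hand":0.05},{"dx":0,"dy":0,"dz":0,"rx":0,"ry":0,"rz":0,"hand":0.05},{"dx":0,"dy":0,"dz":0,"rx":0,"ry":0,"rz":0,"hand":0.05},{"dx":0,"dy":0,"dz":0,"rx":0,"ry":0,"rz":0,"hand":0.05},{"dx":0,"dy":0,"dz":0,"rx":0,"ry":0,"rz":0,"hand":0.05}]' 40; python3 d.py .5155 -.2495 .142 -5; python3 -c "
from rig import manip;print(manip.get_state()['moment'])"
```

```text
clock: 5.32
position: [0.5167, -0.251, 0.1433]
ee_rot: [0.0, 0.737, 0.676, 0.0]
contact_force: [0.2, 0.2, 0.3]
width: 0.0851
gripper_force: 0.0
clock: 5.82
position: [0.516, -0.2513, 0.1449]
ee_rot: [0.0, 0.737, 0.676, -0.001]
contact_force: [-3.1, 1.0, 5.0]
width: 0.0607
gripper_force: 43.0
shift [ 0.0018 -0.0006  0.0029] turn deg [-0.01  0.08  0.07] q [-0.57  0.33  1.64 -0.    1.16 -0.49] t 5.82 pos [ 0.516  -0.2513  0.1449]
[0.05197932 0.66773585 0.03566479]
```

```bash
python3 -m pendant '[{"dx":0,"dy":0,"dz":0,"rx":0,"ry":0,"rz":-2,"hand":0.04},{"dx":0,"dy":0,"dz":0,"rx":0,"ry":0,"rz":-4,"hand":0.04},{"dx":0,"dy":0,"dz":0,"rx":0,"ry":0,"rz":-4,"hand":0.04},{"dx":0,"dy":0,"dz":0,"rx":0,"ry":0,"rz":-4,"hand":0.04},{"dx":0,"dy":0,"dz":0,"rx":0,"ry":0,"rz":-4,"hand":0.04},{"dx":0,"dy":0,"dz":0,"rx":0,"ry":0,"rz":-4,"hand":0.04},{"dx":0,"dy":0,"dz":0,"rx":0,"ry":0,"rz":-4,"hand":0.04},{"dx":0,"dy":0,"dz":0,"rx":0,"ry":0,"rz":-4,"hand":0.04},{"dx":0,"dy":0,"dz":0,"rx":0,"ry":0,"rz":-4,"hand":0.04},{"dx":0,"dy":0,"dz":0,"rx":0,"ry":0,"rz":-4,"hand":0.04}]' 70;  python3 -c "
from rig import manip;print(manip.get_state()['moment'])"; python3 -m pendant '[{"dx":0,"dy":0,"dz":0,"rx":0,"ry":0,"rz":-4,"hand":0.04},{"dx":0,"dy":0,"dz":0,"rx":0,"ry":0,"rz":-4,"hand":0.04},{"dx":0,"dy":0,"dz":0,"rx":0,"ry":0,"rz":-4,"hand":0.04},{"dx":0,"dy":0,"dz":0,"rx":0,"ry":0,"rz":-4,"hand":0.04},{"dx":0,"dy":0,"dz":0,"rx":0,"ry":0,"rz":-4,"hand":0.04},{"dx":0,"dy":0,"dz":0,"rx":0,"ry":0,"rz":-4,"hand":0.04},{"dx":0,"dy":0,"dz":0,"rx":0,"ry":0,"rz":-4,"hand":0.04},{"dx":0,"dy":0,"dz":0,"rx":0,"ry":0,"rz":-3,"hand":0.04},{"dx":0,"dy":0,"dz":0,"rx":0,"ry":0,"rz":-2,"hand":0.04},{"dx":0,"dy":0,"dz":0,"rx":0,"ry":0,"rz":0,"hand":0.04}]'; python3 d.py .5155 -.2495 .142 -5;python3 -c "
from rig import manip;print(manip.get_state()['moment'])"
```

```text
clock: 6.65
position: [0.5161, -0.2512, 0.1453]
ee_rot: [0.0, 0.475, 0.88, -0.0]
contact_force: [-4.2, 0.4, 7.8]
width: 0.0603
gripper_force: 74.1
[0.21838451 0.59452684 0.04076445]
clock: 7.48
position: [0.5173, -0.2515, 0.1453]
ee_rot: [0.002, 0.208, 0.978, -0.0]
contact_force: [-1.3, 0.7, 6.1]
width: 0.0602
gripper_force: 77.1
shift [0.0025 0.0011 0.0033] turn deg [ 0.12  0.17 70.99] q [-0.57  0.33  1.64  0.    1.16 -1.73] t 7.48 pos [ 0.5173 -0.2515  0.1453]
[ 0.13342704  0.06793823 -0.30740644]
```

The 71° turn ended against the stop, with a -0.31 N m reaction. I'll open, rise, turn back to -5°, and check the nib numerically.

```bash
python3 -m pendant '[{"dx":0,"dy":0,"dz":0,"rx":0,"ry":0,"rz":0,"hand":0.085},{"dx":0,"dy":0,"dz":0,"rx":0,"ry":0,"rz":0,"hand":0.085},{"dx":0,"dy":0,"dz":0,"rx":0,"ry":0,"rz":0,"hand":0.085},{"dx":0,"dy":0,"dz":0,"rx":0,"ry":0,"rz":0,"hand":0.085},{"dx":0,"dy":0,"dz":0,"rx":0,"ry":0,"rz":0,"hand":0.085},{"dx":0,"dy":0,"dz":-0.02,"rx":0,"ry":0,"rz":0,"hand":0.085},{"dx":0,"dy":0,"dz":-0.035,"rx":0,"ry":0,"rz":0,"hand":0.085},{"dx":0,"dy":0,"dz":-0.035,"rx":0,"ry":0,"rz":0,"hand":0.085},{"dx":0,"dy":0,"dz":0,"rx":0,"ry":0,"rz":0,"hand":0.085}]'; python3 -m pendant '[{"dx":0,"dy":0,"dz":0,"rx":0,"ry":0,"rz":7.1,"hand":0.085},{"dx":0,"dy":0,"dz":0,"rx":0,"ry":0,"rz":7.1,"hand":0.085},{"dx":0,"dy":0,"dz":0,"rx":0,"ry":0,"rz":7.1,"hand":0.085},{"dx":0,"dy":0,"dz":0,"rx":0,"ry":0,"rz":7.1,"hand":0.085},{"dx":0,"dy":0,"dz":0,"rx":0,"ry":0,"rz":7.1,"hand":0.085},{"dx":0,"dy":0,"dz":0,"rx":0,"ry":0,"rz":7.1,"hand":0.085},{"dx":0,"dy":0,"dz":0,"rx":0,"ry":0,"rz":7.1,"hand":0.085},{"dx":0,"dy":0,"dz":0,"rx":0,"ry":0,"rz":7.1,"hand":0.085},{"dx":0,"dy":0,"dz":0,"rx":0,"ry":0,"rz":7.1,"hand":0.085},{"dx":0,"dy":0,"dz":0,"rx":0,"ry":0,"rz":7.1,"hand":0.085},{"dx":0,"dy":0,"dz":0,"rx":0,"ry":0,"rz":0,"hand":0.085}]'; python3 d.py .5157 -.2508 .17 -5; python3 - <<'E'
from h import *
for n in("wrist","top"):
  c=cam(n);g=cv2.cvtColor(c["f"],cv2.COLOR_RGB2GRAY)
  for a in (14,84):
    o=np.radians(a);P=np.array([.5157+.0287*np.cos(o),-.2508+.0287*np.sin(o),.166])
    u,v=proj(c,P).round().astype(int);r=6 if n=="wrist" else 2;print(n,a,u,v,g[v-r:v+r+1,u-r:u+r+1].max() if 0<v<380 else None)
  if n=="wrist": save(c,"g3")
E
```

```text
clock: 8.23
position: [0.52, -0.2531, 0.2401]
ee_rot: [0.006, 0.207, 0.978, -0.002]
contact_force: [1.3, -1.0, 0.8]
width: 0.0852
gripper_force: 0.0
clock: 9.15
position: [0.5166, -0.2509, 0.2327]
ee_rot: [-0.0, 0.738, 0.675, 0.0]
contact_force: [0.4, 0.0, 0.1]
width: 0.0849
gripper_force: 0.0
shift [ 0.     -0.0009  0.0627] turn deg [-0.01 -0.01 -0.06] q [-0.57  0.27  1.5   0.    1.36 -0.48] t 9.15 pos [ 0.5166 -0.2509  0.2327]
wrist 14 287 196 105
wrist 84 251 171 248
top 14 353 188 56
top 84 347 195 135
```

View pics/g3.png

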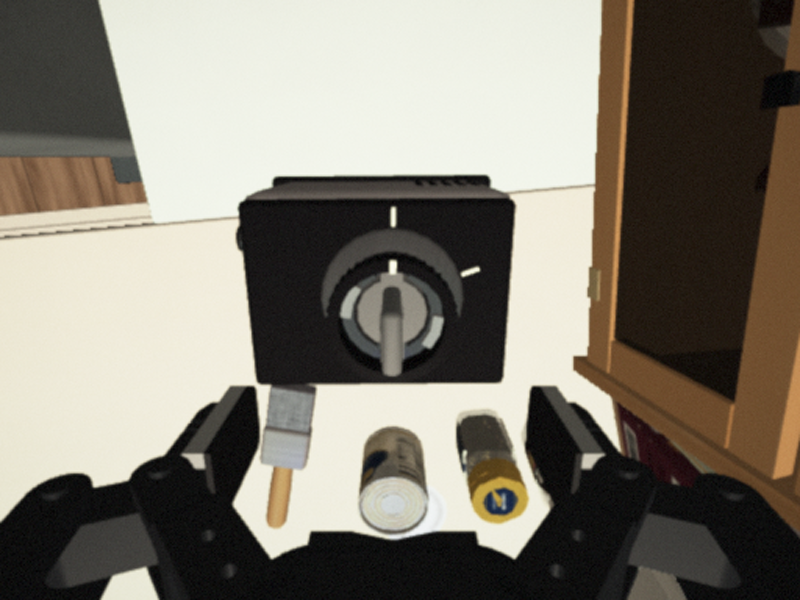

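Released: the nib at (393,267) points at the tick at (393,215), and the tab is centred between the fingers at x≈392. Next I lower and pinch the tab.

```bash
python3 -m pendant '[{"dx":0,"dy":-0.0009,"dz":0.02,"rx":0,"ry":0,"rz":0,"hand":0.06},{"dx":0,"dy":0,"dz":0.02,"rx":0,"ry":0,"rz":0,"hand":0.04},{"dx":0,"dy":0,"dz":0.014,"rx":0,"ry":0,"rz":0,"hand":0.03},{"dx":0,"dy":0,"dz":0.006,"rx":0,"ry":0,"rz":0,"hand":0.02},{"dx":0,"dy":0,"dz":0,"rx":0,"ry":0,"rz":0,"hand":0.02},{"dx":0,"dy":0,"dz":0,"rx":0,"ry":0,"rz":0,"hand":0.02},{"dx":0,"dy":0,"dz":0,"rx":0,"ry":0,"rz":0,"hand":0.02}]'; python3 -m pendant '[{"dx":0,"dy":0,"dz":0,"rx":0,"ry":0,"rz":0,"hand":0},{"dx":0,"dy":0,"dz":0,"rx":0,"ry":0,"rz":0,"hand":0},{"dx":0,"dy":0,"dz":0,"rx":0,"ry":0,"rz":0,"hand":0},{"dx":0,"dy":0,"dz":0,"rx":0,"ry":0,"rz":0,"hand":0},{"dx":0,"dy":0,"dz":0,"rx":0,"ry":0,"rz":0,"hand":0}]' 50; python3 d.py .5157 -.2508 .17 -5
```

```text
clock: 9.83
position: [0.5164, -0.2513, 0.174]
ee_rot: [0.001, 0.737, 0.676, 0.0]
contact_force: [1.3, 0.2, 0.5]
width: 0.0196
gripper_force: 0.0
clock: 10.25
position: [0.5162, -0.2513, 0.1742]
ee_rot: [0.001, 0.737, 0.676, 0.0]
contact_force: [-1.4, 0.2, 5.8]
width: 0.008
gripper_force: 52.6
shift [ 0.0005 -0.0005  0.0042] turn deg [0.12 0.06 0.05] q [-0.57  0.31  1.6  -0.    1.23 -0.49] t 10.25 pos [ 0.5162 -0.2513  0.1742]
```

```bash
python3 -m pendant '[{"dx":0,"dy":0,"dz":-0.006,"rx":0,"ry":0,"rz":0,"hand":0},{"dx":0,"dy":0,"dz":-0.008,"rx":0,"ry":0,"rz":0,"hand":0},{"dx":0,"dy":0,"dz":-0.01,"rx":0,"ry":0,"rz":0,"hand":0},{"dx":0,"dy":0,"dz":-0.01,"rx":0,"ry":0,"rz":0,"hand":0},{"dx":0,"dy":0,"dz":-0.01,"rx":0,"ry":0,"rz":0,"hand":0},{"dx":0,"dy":0,"dz":-0.01,"rx":0,"ry":0,"rz":0,"hand":0},{"dx":0,"dy":0,"dz":-0.01,"rx":0,"ry":0,"rz":0,"hand":0},{"dx":0,"dy":0,"dz":-0.015,"rx":0,"ry":0,"rz":0,"hand":0},{"dx":0,"dy":0,"dz":-0.02,"rx":0,"ry":0,"rz":0,"hand":0},{"dx":0,"dy":0,"dz":-0.02,"rx":0,"ry":0,"rz":0,"hand":0},{"dx":0,"dy":0,"dz":0,"rx":0,"ry":0,"rz":0,"hand":0},{"dx":0,"dy":0,"dz":0,"rx":0,"ry":0,"rz":0,"hand":0}]' 60; python3 d.py .4652 .2013 .1996 -5
```

```text
clock: 11.25
position: [0.5161, -0.2512, 0.2934]
ee_rot: [0.001, 0.737, 0.676, 0.0]
contact_force: [-0.6, -0.4, -1.3]
width: 0.0077
gripper_force: 59.6
shift [ 0.4465 -0.0901  0.093 ] turn deg [0.16 0.07 0.04] q [-0.57  0.25  1.4   0.    1.5  -0.49] t 11.25 pos [ 0.5161 -0.2512  0.2934]
```

```bash
python3 -m pendant '[{"dx":0.02,"dy":-0.005,"dz":0,"rx":0,"ry":0,"rz":0,"hand":0},{"dx":0.035,"dy":-0.009,"dz":0,"rx":0,"ry":0,"rz":0,"hand":0},{"dx":0.035,"dy":-0.009,"dz":0,"rx":0,"ry":0,"rz":0,"hand":0},{"dx":0.035,"dy":-0.009,"dz":0,"rx":0,"ry":0,"rz":0,"hand":0},{"dx":0.035,"dy":-0.009,"dz":0,"rx":0,"ry":0,"rz":0,"hand":0},{"dx":0.035,"dy":-0.009,"dz":0,"rx":0,"ry":0,"rz":0,"hand":0},{"dx":0.035,"dy":-0.009,"dz":0,"rx":0,"ry":0,"rz":0,"hand":0},{"dx":0.035,"dy":-0.009,"dz":0,"rx":0,"ry":0,"rz":0,"hand":0},{"dx":0.035,"dy":-0.009,"dz":0,"rx":0,"ry":0,"rz":0,"hand":0},{"dx":0.035,"dy":-0.009,"dz":0,"rx":0,"ry":0,"rz":0,"hand":0},{"dx":0.035,"dy":-0.009,"dz":0,"rx":0,"ry":0,"rz":0,"hand":0},{"dx":0.03,"dy":-0.009,"dz":0,"rx":0,"ry":0,"rz":0,"hand":0}]'; python3 -m pendant '[{"dx":0.02,"dy":-0.006,"dz":0,"rx":0,"ry":0,"rz":0,"hand":0},{"dx":0,"dy":0,"dz":0,"rx":0,"ry":0,"rz":0,"hand":0},{"dx":0,"dy":0,"dz":0,"rx":0,"ry":0,"rz":0,"hand":0}]'; python3 d.py .4419 .1984 .30 -5 -.4756 -.0594 .8776
```

```text
clock: 12.25
position: [0.4451, 0.1586, 0.2907]
ee_rot: [-0.001, 0.737, 0.676, -0.001]
contact_force: [0.2, 0.7, -0.3]
width: 0.0074
gripper_force: 59.6
clock: 12.5
position: [0.4414, 0.1776, 0.2908]
ee_rot: [-0.0, 0.736, 0.677, -0.001]
contact_force: [-0.1, -1.1, 0.2]
width: 0.0072
gripper_force: 59.5
shift [ 0.0208 -0.0012 -0.0092] turn deg [-28.05   6.44   1.8 ] q [ 0.24  0.1   1.59 -0.    1.46  0.32] t 12.5 pos [0.4414 0.1776 0.2908]
```

```bash
python3 -m pendant '[{"dx":0.0208,"dy":-0.0012,"dz":-0.0092,"rx":0,"ry":0,"rz":0,"hand":0},{"dx":0,"dy":0,"dz":0,"rx":-3.5,"ry":0.8,"rz":0.22,"hand":0},{"dx":0,"dy":0,"dz":0,"rx":-3.5,"ry":0.8,"rz":0.22,"hand":0},{"dx":0,"dy":0,"dz":0,"rx":-3.5,"ry":0.8,"rz":0.22,"hand":0},{"dx":0,"dy":0,"dz":0,"rx":-3.5,"ry":0.8,"rz":0.22,"hand":0},{"dx":0,"dy":0,"dz":0,"rx":-3.5,"ry":0.8,"rz":0.22,"hand":0},{"dx":0,"dy":0,"dz":0,"rx":-3.5,"ry":0.8,"rz":0.22,"hand":0},{"dx":0,"dy":0,"dz":0,"rx":-3.5,"ry":0.8,"rz":0.22,"hand":0},{"dx":0,"dy":0,"dz":0,"rx":-3.5,"ry":0.8,"rz":0.22,"hand":0},{"dx":0,"dy":0,"dz":0,"rx":0,"ry":0,"rz":0,"hand":0},{"dx":0,"dy":0,"dz":0,"rx":0,"ry":0,"rz":0,"hand":0}]'; python3 d.py .4419 .1984 .2426 -5 -.4756 -.0594 .8776
```

```text
clock: 13.42
position: [0.442, 0.1966, 0.3003]
ee_rot: [0.141, 0.725, 0.643, 0.203]
contact_force: [0.1, 0.1, -0.5]
width: 0.008
gripper_force: 59.5
shift [-0.0047 -0.0271  0.0507] turn deg [-0.03  0.14 -0.13] q [ 0.36 -0.14  1.9  -0.15  0.9   0.54] t 13.42 pos [0.442  0.1966 0.3003]
```

```bash
python3 -m pendant '[{"dx":-0.001,"dy":-0.006,"dz":0.011,"rx":0,"ry":0,"rz":0,"hand":0},{"dx":-0.0012,"dy":-0.007,"dz":0.013,"rx":0,"ry":0,"rz":0,"hand":0},{"dx":-0.0012,"dy":-0.007,"dz":0.013,"rx":0,"ry":0,"rz":0,"hand":0},{"dx":-0.0013,"dy":-0.0071,"dz":0.0137,"rx":0,"ry":0,"rz":0,"hand":0},{"dx":0,"dy":0,"dz":0,"rx":0,"ry":0,"rz":0,"hand":0},{"dx":0,"dy":0,"dz":0,"rx":0,"ry":0,"rz":0,"hand":0},{"dx":0,"dy":0,"dz":0,"rx":0,"ry":0,"rz":0,"hand":0}]'; python3 d.py .4419 .1984 .2426 -5 -.4756 -.0594 .8776
python3 - <<'E'
from h import *
import pickle
c=cam("wrist");pickle.dump(c,open("w4.pkl","wb"));s=cam("side");pickle.dump(s,open("s4.pkl","wb"))
print(proj(c,[.5127,.2072,.1118]),proj(c,[.4652,.2013,.1996]),proj(s,[.4652,.2013,.1996]),proj(s,[.5127,.2072,.1118]))
u,v=proj(c,[.5,.205,.13]).round().astype(int);print(u,v)
y0=min(max(v-70,0),244);x0=min(max(u-70,0),372);print("crop",x0,y0)
a=cv2.resize(c["f"][y0:y0+140,x0:x0+140],(400,400),interpolation=cv2.INTER_CUBIC)
u,v=proj(s,[.5,.205,.13]).round().astype(int);print(u,v)
b=cv2.resize(s["f"][v-40:v+40,u-40:u+40],(400,400),interpolation=cv2.INTER_CUBIC)
cv2.imwrite("pics/fin.png",np.hstack([a,b])[:,:,::-1])
E
```

```text
clock: 14.0
position: [0.4445, 0.1998, 0.2446]
ee_rot: [0.141, 0.724, 0.643, 0.205]
contact_force: [0.3, 0.7, -0.8]
width: 0.0075
gripper_force: 59.4
shift [-0.0019 -0.003   0.0004] turn deg [ 0.16  0.02 -0.15] q [ 0.37 -0.09  2.01 -0.17  0.74  0.59] t 14.0 pos [0.4445 0.1998 0.2446]
[248.37889168 181.58685162] [247.54282665 219.46705858] [224.03407805 182.21705241] [230.16552159 185.16156004]
246 189
crop 176 119
229 185
```

View pics/fin.png

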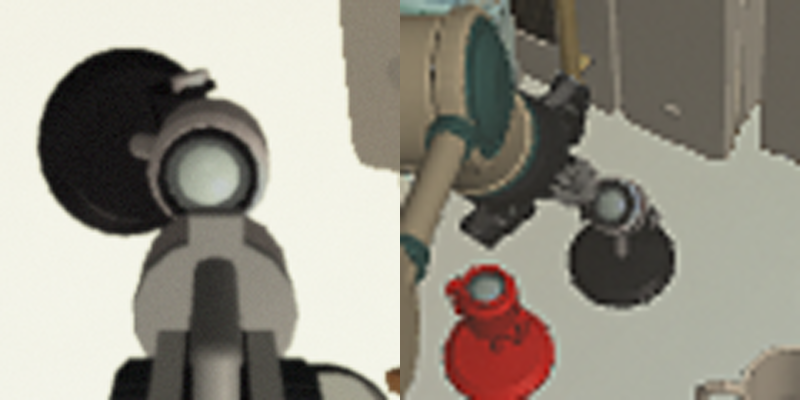

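The wrist crop shows the lens glass at (204,174), beyond the burr flange, with the tab centred at x≈215 and straight between the fingers. The side crop shows the burr in front of the webcam, clear of everything. I'll refine the lens from three views and check the burr's tilt in the grip.

```bash
python3 - <<'E'
from wc import *
from scipy.optimize import least_squares
c4=pickle.load(open("w4.pkl","rb"))
f4=lambda x,y:(176+x/2.857-.3,119+y/2.857-.3)
cs=[c1,c2,c4]
L=[f(P1,190,222),f(P2,261,203),f4(204,174)]
X=tri(cs,L);print("glass",X,[np.round(proj(c,X)-u,1) for c,u in zip(cs,L)])
Fo=[(c1,f(P1,192,155)),(c4,f4(128,141))]
for c,u in Fo: print("foot@z=.006",at_z(c,*u,.006).round(4))
E_=[f(P1,337,187),f(P2,375,172),f4(193,80)]
B=tri(cs,E_);print("earB",B.round(4),[np.round(proj(c,B)-u,1) for c,u in zip(cs,E_)]);A,_=T((83,290),(103,268));print("H",(A+B)/2)
for H in ((A+B)/2,np.array([.527,.209,.085])):
  d=X-H;n=d/np.linalg.norm(d);print("n",n.round(3),"d",np.linalg.norm(d).round(4),"tilt",np.arctan2(np.hypot(n[0],n[1]),n[2]).round(3))
s=manip.get_state();Rm=q(s["ee_rot"]);p=s["position"]
for h in (.019,.025,.03):
  for a in(-.15,0,.15):
    v=R.from_rotvec([0,a,0]).apply(np.array([.0235,0,.049-h+.0187]))-[0,0,.0187]
    print(h,a,(proj(c4,p+Rm.apply(v))-[176,119])*2.857)
E
```

```text
glass [0.51684094 0.207307   0.1032044 ] [array([ 0.3, -0.4]), array([-0.4, -0.5]), array([1. , 0.1])]
foot@z=.006 [0.5273 0.2084 0.006 ]
foot@z=.006 [0.5257 0.2099 0.006 ]
earB [0.5234 0.2408 0.0887] [array([-0.3,  0.6]), array([ 0.2, -0.4]), array([-0.2, -0.2])]
H [0.52762733 0.20883594 0.08691571]
n [-0.55  -0.078  0.831] d 0.0196 tilt 0.589
n [-0.486 -0.081  0.87 ] d 0.0209 tilt 0.515
0.019 -0.15 [217.58147783 240.55360365]
0.019 0 [217.63073808 211.78872225]
0.019 0.15 [217.69219944 185.24854728]
0.025 -0.15 [217.63896523 245.92779274]
0.025 0 [217.68938976 220.58582819]
0.025 0.15 [217.75121907 197.67980367]
0.03 -0.15 [217.68984835 250.68458277]
0.03 0 [217.74127901 228.36864437]
0.03 0.15 [217.80334941 208.65997562]
```

The burr's tilt in the grip is about 0, and the lens estimate is confirmed at tilt 0.50 ± 0.05. A small trim, settle, then hand in.

```bash
python3 -m pendant '[{"dx":-0.0015,"dy":-0.003,"dz":0,"rx":0,"ry":0,"rz":0,"hand":0},{"dx":0,"dy":0,"dz":0,"rx":0,"ry":0,"rz":0,"hand":0},{"dx":0,"dy":0,"dz":0,"rx":0,"ry":0,"rz":0,"hand":0},{"dx":0,"dy":0,"dz":0,"rx":0,"ry":0,"rz":0,"hand":0},{"dx":0,"dy":0,"dz":0,"rx":0,"ry":0,"rz":0,"hand":0},{"dx":0,"dy":0,"dz":0,"rx":0,"ry":0,"rz":0,"hand":0},{"dx":0,"dy":0,"dz":0,"rx":0,"ry":0,"rz":0,"hand":0},{"dx":0,"dy":0,"dz":0,"rx":0,"ry":0,"rz":0,"hand":0}]'; python3 d.py .4419 .1984 .2426 -5 -.4756 -.0594 .8776; python3 -c "
from rig import manip
print(manip.get_state()['qd'].round(3)); print(manip.sign_off())"
```

```text
clock: 14.77
position: [0.4403, 0.1988, 0.242]
ee_rot: [0.141, 0.724, 0.643, 0.204]
contact_force: [-0.9, -0.0, -1.4]
width: 0.0077
gripper_force: 59.4
shift [-0.0001  0.0018  0.0002] turn deg [ 0.09  0.02 -0.11] q [ 0.37 -0.1   2.02 -0.17  0.74  0.59] t 14.77 pos [0.4403 0.1988 0.242 ]
[-0.    -0.001 -0.    -0.    -0.    -0.001]
the job is handed in; nothing more can be done
None
```

I handed the job in at 14.8 s: the ring is released and the burr is held still, about 100 mm from the webcam lens and square to it by my measurements (webcam tilt known to about ±0.05 rad); the sign-off gave no verdict.

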